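# Line up the moisture tins on the oven tray

## Task

Line up the four lidded aluminium tins on the oven tray ready for drying, in order of size, one standing on the middle of each white disc: the largest on the disc beside the tray's blue bow handle, then the next smaller, and so on to the smallest at the far end from the handle. Keep every tin upright all the time and leave all four standing still.

Things in the scene. Friction and masses are not known exactly. Their poses are not given: they have to be found in the camera images.
- tin_1_mid (a point): Centre (half-way up, on the axis) of the smallest lidded aluminium tin, a plain upright cylinder 36 mm in diameter and 36 mm high over all, about 60 g; lid and body are one piece. Its z axis points up; its yaw means nothing. It stands on the bench at the start. Loose bystanders, at most 70 mm across and 62 mm high, stand among the tins, at least 100 mm from centre to centre.
- tin_2_mid (a point): Centre (half-way up, on the axis) of the second smallest lidded aluminium tin, a plain upright cylinder 44 mm in diameter and 46 mm high over all, about 100 g; lid and body are one piece. Its z axis points up; its yaw means nothing. It stands on the bench at the start.
- tin_3_mid (a point): Centre (half-way up, on the axis) of the second largest lidded aluminium tin, a plain upright cylinder 52 mm in diameter and 56 mm high over all, about 170 g; lid and body are one piece. Its z axis points up; its yaw means nothing. It stands on the bench at the start.
- tin_4_mid (a point): Centre (half-way up, on the axis) of the largest lidded aluminium tin, a plain upright cylinder 60 mm in diameter and 66 mm high over all, about 260 g; lid and body are one piece. Its z axis points up; its yaw means nothing. It stands on the bench at the start.
- mark_a: Round white ceramic disc, 70 mm in diameter, 2 mm thick, fixed on the steel oven tray as a place for one tin; origin at the centre of its underside, its top face 2 mm above that (8 mm above the bench). Its x axis points along the row from a to d, its z axis up. One of the two end discs.
- mark_b: Round white ceramic disc, 70 mm in diameter, 2 mm thick, fixed on the steel oven tray as a place for one tin; origin at the centre of its underside, its top face 2 mm above that (8 mm above the bench). Its x axis points along the row from a to d, its z axis up. One of the two inner discs.
- mark_c: Round white ceramic disc, 70 mm in diameter, 2 mm thick, fixed on the steel oven tray as a place for one tin; origin at the centre of its underside, its top face 2 mm above that (8 mm above the bench). Its x axis points along the row from a to d, its z axis up. One of the two inner discs.
- mark_d: Round white ceramic disc, 70 mm in diameter, 2 mm thick, fixed on the steel oven tray as a place for one tin; origin at the centre of its underside, its top face 2 mm above that (8 mm above the bench). Its x axis points along the row from a to d, its z axis up. One of the two end discs.
- handle: The tray's handle: a fixed upright blue bow across one end of the tray, 104 mm wide, 42 mm high, 14 mm thick; origin at the middle of its foot, on the line of the row, 58 mm beyond the centre of the end disc beside it, which may be disc a or disc d. The tray's other end has only an 8 mm high steel lip.
- tray: Flat steel oven tray, 380 by 130 mm, 6 mm thick, no rim on its long sides, fixed to the bench; origin at the centre of its underside, x along its length. The discs a, b, c, d lie in that order towards +x in one row along its middle, 80 mm from centre to centre.
Not all that is in view belongs to the job. What is shaped like the part that bears tin_3_mid but purple or yellow is not meant. What is shaped like the part that bears tin_4_mid but black or purple is not meant.

How it is judged:
At the end, for the whole second after the job is handed in: From the handle's end on, the discs carry the largest, second largest, second smallest and smallest tin, each upright (0.1 rad), centred within 14 mm seen from above, at most 6 mm over its resting height, and at rest (0.02 m/s) (((horizontal distance between handle and mark_a below 0.1 m and horizontal distance between tin_4_mid and mark_a below 0.014 m and horizontal distance between tin_3_mid and mark_b below 0.014 m and horizontal distance between tin_2_mid and mark_c below 0.014 m and horizontal distance between tin_1_mid and mark_d below 0.014 m) or (horizontal distance between handle and mark_d below 0.1 m and horizontal distance between tin_4_mid and mark_d below 0.014 m and horizontal distance between tin_3_mid and mark_c below 0.014 m and horizontal distance between tin_2_mid and mark_b below 0.014 m and horizontal distance between tin_1_mid and mark_a below 0.014 m)) and angle between each of tin_1_mid, tin_2_mid, tin_3_mid, tin_4_mid's own z axis and vertical below 0.1 rad and height (world z) of tin_1_mid below 0.032 m and linear speed of each of tin_1, tin_2, tin_3, tin_4 below 0.02 m/s and height (world z) of tin_2_mid below 0.037 m and height (world z) of tin_3_mid below 0.042 m and height (world z) of tin_4_mid below 0.047 m); the robot touches nothing.
It fails at once if the smallest tin is tipped by more than 0.6 rad (angle between tin_1_mid's own z axis and vertical above 0.6 rad).
It fails at once if the second smallest tin is tipped by more than 0.6 rad (angle between tin_2_mid's own z axis and vertical above 0.6 rad).
It fails at once if the second largest tin is tipped by more than 0.6 rad (angle between tin_3_mid's own z axis and vertical above 0.6 rad).
It fails at once if the largest tin is tipped by more than 0.6 rad (angle between tin_4_mid's own z axis and vertical above 0.6 rad).
It also fails if it takes over 102 s, if anything falls off the work surface, if the arm or the gripper's body presses on something with over 40 N, if the wrist force passes 120 N, or if a joint passes its speed limit or range.

## Robot

A 7-joint arm with a two-finger parallel gripper is mounted at the origin on the work surface. World frame = base frame: x ahead of the robot, y to its left, z up, the work surface at z = 0. Lengths are in m, angles in rad, forces in N, time in s.
With the tool pointing down it reaches from about 0.4 to 0.875 m from the base axis. Payload 19.3 kg.
Tool frame: the origin (TCP) lies on the centre line of the jaws, within the pads' length; the fingertips stand 14 mm ahead of it and the grasp point (between the pads) lies 5 mm behind it; x points along the fingers, y is the direction in which the jaws open and shut, and the axes are right-handed (so a half turn about x gives the same grasp; the last joint's range is limited). The gripper opens to 85 mm and grips with 20 to 120 N. Pads are 22 mm wide; open, the fingers measure 114 mm over their backs; the gripper's body (76 mm by 85 mm) begins 54 mm behind the grasp point. The pads swing forward as they close: fully open they stand 13 mm farther back than shut.
Start: joints at [-1.216, 0.521, -0.036, 1.599, 0.021, 1.021, -0.113], TCP at [0.258, 0.569, 0.245] pointing down, gripper open.
Joint ranges: [-2.91, 2.91], [-0.3, 2.13], [-1.5, 1.42], [0.17, 2.43], [-1.26, 4.41], [0.16, 1.93], [-2.52, 2.52]. Speed limits (rad/s): [1.89, 1.89, 2.39, 2.39, 3.01, 3.01, 3.01].

## Interface

Orientations are given as [roll, pitch, yaw] about the fixed x, y, z axes, in that order (R = Rz(yaw) Ry(pitch) Rx(roll)).
In Python, from workcell import monitor, optics, bot gives the robot as it stands.
- The arm moves only by the tool arm_command, never from a script. Its arguments are lists of equal length, an entry for each row: "delta_pos": the shift along the tool's x, y, z as a fraction of full scale, a list of three; "rotation": the turn, a rotation vector about the tool's x, y, z as a fraction of full scale, a list of three. In form: {"delta_pos": [[dx, dy, dz], ...], "rotation": [[wx, wy, wz], ...]}. A call has 1 to 10 rows; each row shifts and turns the pose as measured when the row begins, along the tool's axes as they then stand; what a row does not reach is not made up. Full scale, the value 1, is 30 mm for a shift and 6 degrees for a turn. A row lasts 1/10 s, in which the tool goes at most 50 mm and 8.59 degrees, less where a joint would pass 70% of its speed; a pose out of reach is approached as far as the arm can. A call with a number of a shift or a turn outside -1 to 1 is refused whole. A call with a gripper value outside its range is refused whole. "gripper" is the closure, from -1 (fully open) to 1 (shut), so that 0 is half open, set as the call begins (left out, the last holds). The fingers move at their own pace and stop on an object; "grip_force" is the grip in N (left out, the last holds). Time passes only in rows, so rows that do not move let the fingers close. It gives the time, the measured TCP pose, the force and the opening at its end, in the units of the state.
- monitor.observe(): the state, without advancing time (a new reading comes with each control period).
- optics.grab_frame(name): name is "side" or "top"; returns the picture (400x640x3 uint8, red, green, blue); there is no depth.
- optics.camera_params(name): a dict with "fx", "fy", "cx", "cy" (pixels), "origin" and "rotation" of the camera in the world. Camera axes: x right, y down, z forward; pixel columns grow to the right and rows downward; lengths in m; the calibration is good to about 2 mm. A picture is of the moment at which its call begins. camera_params takes no time and is no camera call.
- bot.job_done(): hands the job in, once; it reports no verdict.
The state is a dict: "clock": time; "qpos": joint angles; "qd": joint speeds; "joint_efforts": joint torques, N m; "position": TCP position; "tool_rot": TCP orientation; "force": force on the tool from outside, world axes, zero at the start; "moment": the same for the moment, N m; "grip_width": finger opening in m.
Only numpy, scipy, OpenCV 4.12 (cv2) and the standard library are available. Lean on these libraries where they do the work, as an engineer would, in place of code of your own. Each camera call takes 0.05 s, during which the arm holds its last target. There are 200 camera calls.

## Working session

There is one attempt and no reset: what is moved stays moved. The work goes in short steps, Python scripts to look and compute and a tool call to move; the robot and the scene stay as the last step left them, time stands still between calls to the robot, and variables do not carry over. Pictures are saved under pics/ and viewed, about 12 in all and at most 16, crops included, and the job is handed in when it is done.

Besides the shell and the picture viewer there is one more tool, called in YAML: its name, and indented under it one key for each argument. arm_command: Moves the arm, as the interface text tells. Its arguments: {"type":"object","properties":{"delta_pos":{"type":"array","items":{"type":"array","items":{"type":"number"}}},"rotation":{"type":"array","items":{"type":"array","items":{"type":"number"}}},"gripper":{"type":"number"},"grip_force":{"type":"number"}},"required":["delta_pos","rotation"]}

```bash
mkdir -p pics; python3 - <<'E'
from workcell import monitor, optics, bot
import cv2,json
for n in ("top","side"):
    cv2.imwrite(f"pics/{n}0.png",optics.grab_frame(n)[:,:,::-1]); print(optics.camera_params(n))
print(monitor.observe())
E
```

```text
{'fx': 451.063461756473, 'fy': 451.063461756473, 'cx': 320.9434537329822, 'cy': 202.81249856947193, 'origin': array([0.38323791, 0.03760636, 1.23544729]), 'rotation': array([-3.01591841, -0.01188045, -1.58361842])}
{'fx': 482.29384808400533, 'fy': 482.29384808400533, 'cx': 320.7914036993766, 'cy': 205.84462842585495, 'origin': array([ 0.2079643 , -1.07969591,  0.69875037]), 'rotation': array([-2.08394962, -0.00652204, -0.27782365])}
{'clock': 0.1, 'qpos': array([-1.21618527,  0.52196368, -0.03635524,  1.59990087,  0.02120016,
        1.02110993, -0.11281202]), 'qd': array([ 8.06893521e-05, -2.36646396e-03, -1.96908398e-04,  6.57353081e-04,
        7.15029600e-05,  1.14872107e-03, -3.72629509e-04]), 'joint_efforts': array([ 3.08987270e-03, -9.28496289e+01,  1.98298641e+00, -3.70531869e+01,
        1.79380394e-02,  5.28102639e-03,  1.38482096e-05]), 'position': array([0.25749637, 0.56919775, 0.24479515]), 'tool_rot': array([-1.51558465,  1.56979934, -1.94039542]), 'force': array([0.55605951, 0.31265674, 0.58136188]), 'moment': array([0.00865527, 0.03609832, 0.00243683]), 'grip_width': 0.0857160500816499}
```

View pics/top0.png

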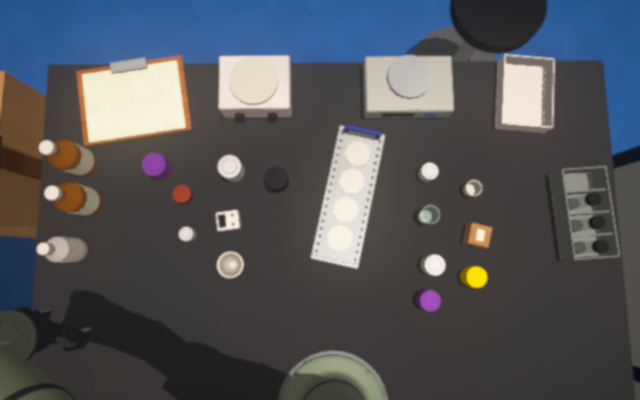

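View pics/side0.png

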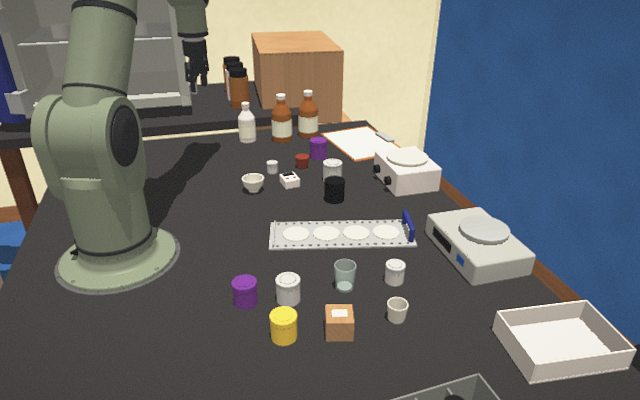

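```bash
cat > h.py <<'E'
import numpy as np,cv2
from scipy.spatial.transform import Rotation as R
from workcell import monitor, optics, bot
def ray(n,uv,z):
    p=optics.camera_params(n); M=R.from_euler('xyz',p['rotation']).as_matrix()
    d=M@np.array([(uv[0]-p['cx'])/p['fx'],(uv[1]-p['cy'])/p['fy'],1]); o=p['origin']
    return (o+d*(z-o[2])/d[2])[:2]
def proj(n,X):
    p=optics.camera_params(n); M=R.from_euler('xyz',p['rotation']).as_matrix()
    c=M.T@(np.array(X)-p['origin']); return np.array([p['fx']*c[0]/c[2]+p['cx'],p['fy']*c[1]/c[2]+p['cy']])
def blobs(im,th=95,roi=None,smax=70,amin=60):
    hsv=cv2.cvtColor(im,cv2.COLOR_RGB2HSV)
    m=((hsv[...,2]>th)&(hsv[...,1]<smax)).astype(np.uint8)
    n,l,s,c=cv2.connectedComponentsWithStats(m)
    return [(s[i],c[i]) for i in range(1,n) if amin<s[i][4]<2500]
E
python3 - <<'E'
from h import *
ims={}
for n in("top","side"):
    im=ims[n]=optics.grab_frame(n)
    print(n)
    for th,lab in((95,'tins'),(200,'discs')):
        for s,c in blobs(im,th):
            if 140<c[0]<500 and 110<c[1]<330: print(lab,s,c.round(1),ray(n,c,.02).round(4))
t=ims['top']
crops=[cv2.resize(t[y-32:y+32,x-32:x+32],(384,384),interpolation=cv2.INTER_CUBIC) for x,y in((230,168),(186,234),(429,171),(433,265))]
cv2.imwrite('pics/crops.png',cv2.resize(np.vstack([np.hstack(crops[:2]),np.hstack(crops[2:])]),(600,600))[:,:,::-1])
E
```

```text
top
tins [217 154  27  27 577] [230.1 167.1] [0.6381 0.2686]
tins [419 162  21  19 318] [428.9 171.2] [ 0.6209 -0.2768]
tins [464 179  19  18 280] [473.2 187.7] [ 0.5736 -0.3963]
tins [418 204  22  20 292] [428.4 214.4] [ 0.5016 -0.2702]
tins [215 209  26  23 470] [228. 220.] [0.4927 0.2723]
tins [178 226  18  16 226] [186.1 233.5] [0.4577 0.3842]
tins [476 229   9  12  83] [479.9 234.6] [ 0.4451 -0.4074]
tins [216 250  29  29 663] [229.7 264.3] [0.3742 0.2663]
tins [422 253  25  24 453] [434.  264.5] [ 0.3666 -0.2795]
discs [219 156  22  21 373] [229.1 166.1] [0.6408 0.2712]
discs [422 163  16  16 198] [429.5 170.5] [ 0.6226 -0.2783]
discs [466 185   8  10  61] [469.9 189.2] [ 0.5695 -0.387 ]
discs [217 210  22  20 244] [230.4 219.7] [0.4935 0.266 ]
discs [180 228  12  12 122] [185.5 233.5] [0.4577 0.3857]
discs [476 229   9  12  83] [479.9 234.6] [ 0.4451 -0.4074]
discs [425 255  20  20 315] [434.6 264.6] [ 0.3664 -0.2809]
discs [226 260  11  10  86] [231.  264.4] [0.3739 0.263 ]
side
tins [ 140  102  117   42 1046] [222.2 128.6] [0.3351 0.7842]
tins [298 116  21  18 311] [307.7 12
[... 430 characters left out ...]
275 271  26  37 804] [287.8 288.5] [ 0.3712 -0.2592]
tins [387 296  22  29 509] [396.9 309.2] [ 0.5753 -0.3853]
tins [331 309  17   8 125] [339.2 312.5] [ 0.4564 -0.3629]
discs [238 110  16  11 129] [245.5 115.7] [0.4474 0.9166]
discs [143 129  96  11 250] [192.2 133.8] [0.2171 0.7569]
discs [323 159  19   8 115] [332.1 162.1] [0.6634 0.3603]
discs [242 173  22  10 167] [252.5 177.6] [0.3825 0.3113]
discs [280 172  20  11 104] [289.8 177.8] [0.497  0.2792]
discs [386 259  19  12 176] [395.1 264.2] [ 0.6351 -0.2389]
discs [275 272  25  15 288] [287.3 279.1] [ 0.3774 -0.2263]
discs [387 297  21  14  83] [396.7 303.2] [ 0.5823 -0.368 ]
discs [331 309  17   8 125] [339.2 312.5] [ 0.4564 -0.3629]
```

View pics/crops.png

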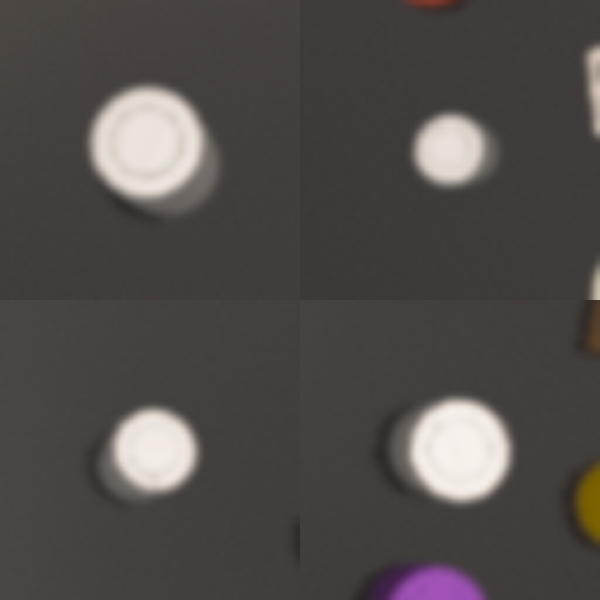

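```bash
python3 - <<'E'
from h import *
im=optics.grab_frame('top')
for nm,(x,y),h in(('t4',(230,168),.066),('t1',(186,234),.036),('t2',(429,171),.046),('t3',(433,265),.056)):
    for th in(170,200):
        b=min(blobs(im,th),key=lambda b:np.hypot(*(b[1]-(x,y))))
        print(nm,th,b[0],b[1].round(1),ray('top',b[1],h).round(4))
g=cv2.resize(im[120:275,300:395],None,fx=6,fy=6,interpolation=cv2.INTER_CUBIC)
gray=cv2.cvtColor(g,cv2.COLOR_RGB2GRAY)
c=cv2.HoughCircles(gray,cv2.HOUGH_GRADIENT,1,120,param1=60,param2=15,minRadius=65,maxRadius=95)[0]
for u,v,r in c: print('disc',((u+.5)/6+299.5).round(1),((v+.5)/6+119.5).round(1),round(r/6,1),ray('top',((u+.5)/6+299.5,(v+.5)/6+119.5),.008).round(4))
for th in (225,): 
  hsv=cv2.cvtColor(im,cv2.COLOR_RGB2HSV); 
  print(hsv[153,357],hsv[153,343],hsv[167,355],hsv[238,340])
m=cv2.inRange(hsv[...,0],18,33)&cv2.inRange(hsv[...,1],18,90)&cv2.inRange(hsv[...,2],150,255)
m[:, :300]=0;m[:,400:]=0;m[:125]=0;m[275:]=0
n,l,s,cc=cv2.connectedComponentsWithStats(m)
for i in range(1,n):
    if s[i][4]>60: print(s[i],cc[i].round(1),ray('top',cc[i],.008).round(4))
cv2.imwrite('pics/tray.png',g[:,:,::-1][:, :])
o=monitor.observe(); print(R.from_euler('xyz',o['tool_rot']).as_matrix().round(4))
E
```

```text
t4 170 [218 155  23  23 417] [229.  166.1] [0.631  0.2627]
t4 200 [219 156  22  21 372] [229.1 166.1] [0.6311 0.2625]
t1 170 [179 227  14  14 152] [185.6 233.4] [0.4569 0.381 ]
t1 200 [180 228  12  12 122] [185.5 233.5] [0.4567 0.3811]
t2 170 [422 163  17  16 219] [429.5 170.6] [ 0.6175 -0.2717]
t2 200 [422 163  16  16 198] [429.5 170.5] [ 0.6175 -0.2716]
t3 170 [425 255  20  21 339] [434.6 264.7] [ 0.3667 -0.2716]
t3 200 [425 255  20  20 315] [434.6 264.6] [ 0.3669 -0.2715]
disc 348.3 253.3 12.8 [ 0.3995 -0.0513]
disc 367.7 151.8 14.3 [ 0.6798 -0.111 ]
disc 326.7 248.8 14.8 [0.4123 0.0071]
disc 355.2 214.3 14.8 [ 0.5053 -0.0722]
disc 314.5 177.5 13.4 [0.6088 0.0379]
disc 370.7 264.3 13.6 [ 0.3692 -0.1111]
[ 20  25 242] [ 21  15 214] [ 23  15 219] [ 21  19 249]
[344 140  27  27 567] [356.9 153.3] [ 0.6759 -0.0808]
[338 168  27  27 551] [350.9 180.8] [ 0.5984 -0.0626]
[332 197  26  25 512] [345. 209.] [ 0.5203 -0.0448]
[326 225  26  26 517] [338.9 237.5] [ 0.4426 -0.0265]
[[-2.000e-04  4.121e-01  9.111e-01]
 [-5.000e-04  9.111e-01 -4.121e-01]
 [-1.000e+00 -5.000e-04  1.000e-04]]
```

arm_command:
  delta_pos:
    - [0, -0.5, 1]
    - [0, -0.5, 1]
    - [0, -0.5, 1]
    - [0, -0.5, 1]
    - [0, -0.5, 1]
    - [0, -0.5, 1]
    - [0, -0.5, 1]
    - [0, -0.5, 1]
    - [0, -0.5, 1]
    - [0, -0.5, 1]
  rotation:
    - [-0.95, 0, 0]
    - [-0.95, 0, 0]
    - [0, 0, 0]
    - [0, 0, 0]
    - [0, 0, 0]
    - [0, 0, 0]
    - [0, 0, 0]
    - [0, 0, 0]
    - [0, 0, 0]
    - [0, 0, 0]
  gripper: -1
  grip_force: 40

```text
clock: 1.25
position: [0.5156, 0.3461, 0.2437]
tool_rot: [-2.924, 1.568, -3.132]
force: [0.6, 0.3, 0.2]
grip_width: 0.0852
```

```bash
cat > go.py <<'E'
import sys
from h import *
def go(x,y,z):
    o=monitor.observe(); M=R.from_euler('xyz',o['tool_rot']).as_matrix()
    d=M.T@(np.array([x,y,z])-o['position'])/.03
    yaw=np.degrees(np.arctan2(M[1,1],M[0,1]))
    print('t',round(o['clock'],2),'pos',o['position'].round(4),'w',o['grip_width'].round(4),'F',o['force'].round(1)); print('units',d.round(3),'turn units x',((76.9-yaw)/-6).round(2),'tilt',M[2].round(3),'q',o['qpos'].round(2))
if __name__=='__main__': go(*map(float,sys.argv[1:]))
E
python3 go.py .631 .2627 .16
```

```text
Traceback (most recent call last):
  File "go.py", line 8, in <module>
    if __name__=='__main__': go(*map(float,sys.argv[1:]))
                             ~~^^^^^^^^^^^^^^^^^^^^^^^^^^
  File "go.py", line 7, in go
    print('t',round(o['clock'],2),'pos',o['position'].round(4),'w',o['grip_width'].round(4),'F',o['force'].round(1)); print('units',d.round(3),'turn units x',((76.9-yaw)/-6).round(2),'tilt',M[2].round(3),'q',o['qpos'].round(2))
                                                                   ^^^^^^^^^^^^^^^^^^^^^
AttributeError: 'float' object has no attribute 'round'
```

```bash
sed -i "s/o\['grip_width'\].round(4)/round(o['grip_width'],4)/" go.py
python3 go.py .631 .2627 .12
```

```text
t 1.25 pos [0.5156 0.3461 0.2437] w 0.0852 F [0.6 0.3 0.2]
units [ 4.113 -1.923  4.348] turn units x 0.19 tilt [-1.    -0.001 -0.003] q [-0.66  0.52 -0.03  1.61  0.02  1.02  0.66]
```

arm_command:
  delta_pos:
    - [0.2, -0.4, 0.87]
    - [0.8, -0.4, 0.87]
    - [0.8, -0.4, 0.87]
    - [0.8, -0.4, 0.87]
    - [0.8, -0.35, 0.87]
    - [0.7, 0, 0.1]
    - [0, 0, 0]
  rotation:
    - [0.19, 0, 0]
    - [0, 0, 0]
    - [0, 0, 0]
    - [0, 0, 0]
    - [0, 0, 0]
    - [0, 0, 0]
    - [0, 0, 0]

```text
clock: 1.95
position: [0.6408, 0.2502, 0.1159]
tool_rot: [-2.006, 1.57, -2.242]
force: [-1.5, 0.4, 0.1]
grip_width: 0.0855
```

```bash
python3 go.py .631 .2627 .036; python3 -c "
from h import *
for n,(x,y) in (('top',(230,168)),('side',(345,160))):
    im=optics.grab_frame(n); c=im[y-50:y+50,x-60:x+60]; cv2.imwrite(f'pics/a_{n}.png',cv2.resize(c,(600,500),interpolation=cv2.INTER_CUBIC)[:,:,::-1])
a,b=[cv2.imread(f'pics/a_{n}.png') for n in('top','side')]; cv2.imwrite('pics/a.png',cv2.resize(np.hstack([a,b]),(800,333)))"
```

```text
t 1.95 pos [0.6408 0.2502 0.1159] w 0.0855 F [-1.5  0.4  0.1]
units [ 2.662  0.332 -0.415] turn units x -0.06 tilt [-1.    -0.001 -0.   ] q [-0.45  0.76 -0.01  1.52  0.01  0.86  0.87]
```

View pics/a.png

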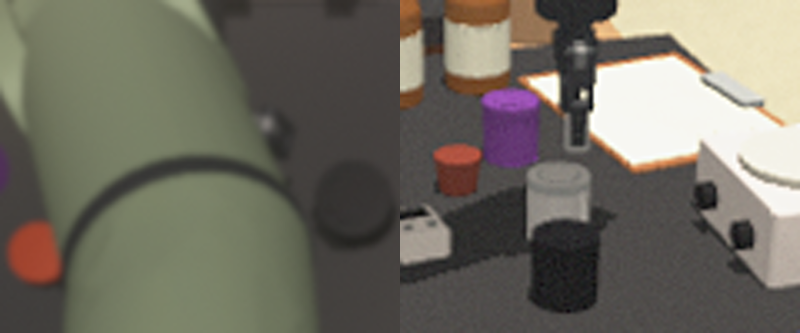

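arm_command:
  delta_pos:
    - [0, 0.33, -0.41]
    - [0, 0, 0]
    - [0, 0, 0]
  rotation:
    - [-0.06, 0, 0]
    - [0, 0, 0]
    - [0, 0, 0]

```text
clock: 2.35
position: [0.6311, 0.2673, 0.1232]
tool_rot: [0.727, 1.563, 0.502]
force: [-0.5, 0.7, -0.4]
grip_width: 0.0853
```

```bash
python3 go.py .631 .2627 .036
```

```text
t 2.35 pos [0.6311 0.2673 0.1232] w 0.0853 F [-0.5  0.7 -0.4]
units [ 2.905 -0.165  0.014] turn units x 0.03 tilt [-1.     0.005  0.006] q [-0.48  0.75 -0.02  1.53  0.01  0.86  0.85]
```

arm_command:
  delta_pos:
    - [0.5, -0.15, 0]
    - [0.7, 0, 0]
    - [0.7, 0, 0]
    - [0.7, 0, 0]
    - [0.2, 0, 0]
    - [0, 0, 0]
    - [0, 0, 0]
  rotation:
    - [0, 0, 0]
    - [0, 0, 0]
    - [0, 0, 0]
    - [0, 0, 0]
    - [0, 0, 0]
    - [0, 0, 0]
    - [0, 0, 0]

```text
clock: 3.05
position: [0.6307, 0.2636, 0.0374]
tool_rot: [0.682, 1.559, 0.458]
force: [0.4, -0.6, -0.1]
grip_width: 0.0853
```

```bash
python3 go.py .631 .2627 .036
```

```text
t 3.05 pos [0.6307 0.2636 0.0374] w 0.0853 F [ 0.4 -0.6 -0.1]
units [ 0.048 -0.028  0.015] turn units x 0.05 tilt [-1.     0.007  0.009] q [-0.47  0.86 -0.02  1.57  0.02  0.71  0.85]
```

arm_command:
  delta_pos:
    - [0, 0, 0]
    - [0, 0, 0]
    - [0, 0, 0]
    - [0, 0, 0]
    - [0, 0, 0]
    - [0, 0, 0]
    - [0, 0, 0]
    - [0, 0, 0]
  rotation:
    - [0, 0, 0]
    - [0, 0, 0]
    - [0, 0, 0]
    - [0, 0, 0]
    - [0, 0, 0]
    - [0, 0, 0]
    - [0, 0, 0]
    - [0, 0, 0]
  gripper: 1
  grip_force: 40

```text
clock: 3.85
position: [0.6317, 0.2641, 0.0403]
tool_rot: [0.687, 1.556, 0.464]
force: [-0.1, -0.8, -2.4]
grip_width: 0.0589
```

```bash
python3 go.py .676 -.0808 .15
```

```text
t 3.85 pos [0.6317 0.2641 0.0403] w 0.0589 F [-0.1 -0.8 -2.4]
units [ -3.714 -10.849   4.03 ] turn units x 0.05 tilt [-1.     0.009  0.012] q [-0.47  0.85 -0.02  1.56  0.02  0.71  0.85]
```

arm_command:
  delta_pos:
    - [-0.5, 0, 0]
    - [-0.9, 0, 0]
    - [-0.9, 0, 0]
    - [-0.9, -0.3, 0.2]
    - [-0.4, -0.7, 0.3]
    - [0, -1, 0.4]
    - [0, -1, 0.4]
    - [0, -1, 0.4]
    - [0, -1, 0.4]
    - [0, -1, 0.4]
  rotation:
    - [0, 0, 0]
    - [0.05, 0.1, -0.09]
    - [0, 0, 0]
    - [0, 0, 0]
    - [0, 0, 0]
    - [0, 0, 0]
    - [0, 0, 0]
    - [0, 0, 0]
    - [0, 0, 0]
    - [0, 0, 0]

```text
clock: 4.85
position: [0.6643, 0.0717, 0.1634]
tool_rot: [0.791, 1.563, 0.571]
force: [0.3, -0.2, -4.0]
grip_width: 0.0587
```

```bash
python3 go.py .676 -.0808 .1
```

```text
t 4.85 pos [0.6643 0.0717 0.1634] w 0.0587 F [ 0.3 -0.2 -4. ]
units [ 2.095 -4.886  1.48 ] turn units x 0.08 tilt [-1.     0.005  0.005] q [-0.18  0.67 -0.02  1.55  0.01  0.91  1.15]
```

arm_command:
  delta_pos:
    - [0, -1, 0.3]
    - [0, -1, 0.3]
    - [0, -1, 0.3]
    - [0.4, -0.7, 0.3]
    - [0.6, -0.4, 0.1]
    - [0.6, -0.2, 0]
    - [0.3, 0, 0]
    - [0, 0, 0]
  rotation:
    - [0.08, 0, 0]
    - [0, 0, 0]
    - [0, 0, 0]
    - [0, 0, 0]
    - [0, 0, 0]
    - [0, 0, 0]
    - [0, 0, 0]
    - [0, 0, 0]

```text
clock: 5.65
position: [0.6744, -0.0735, 0.1109]
tool_rot: [0.439, 1.558, 0.204]
force: [0.1, 1.1, -2.2]
grip_width: 0.059
```

```bash
python3 go.py .676 -.0808 .049; python3 -c "
from h import *
im=optics.grab_frame('side'); x,y=370,200; cv2.imwrite('pics/b.png',cv2.resize(im[y-80:y+80,x-100:x+100],(750,600),interpolation=cv2.INTER_CUBIC)[:,:,::-1])"
```

```text
t 5.65 pos [ 0.6744 -0.0735  0.1109] w 0.059 F [ 0.1  1.1 -2.2]
units [ 2.064 -0.236  0.085] turn units x -0.06 tilt [-1.     0.005  0.012] q [ 0.03  0.75 -0.02  1.56  0.01  0.82  1.35]
```

View pics/b.png

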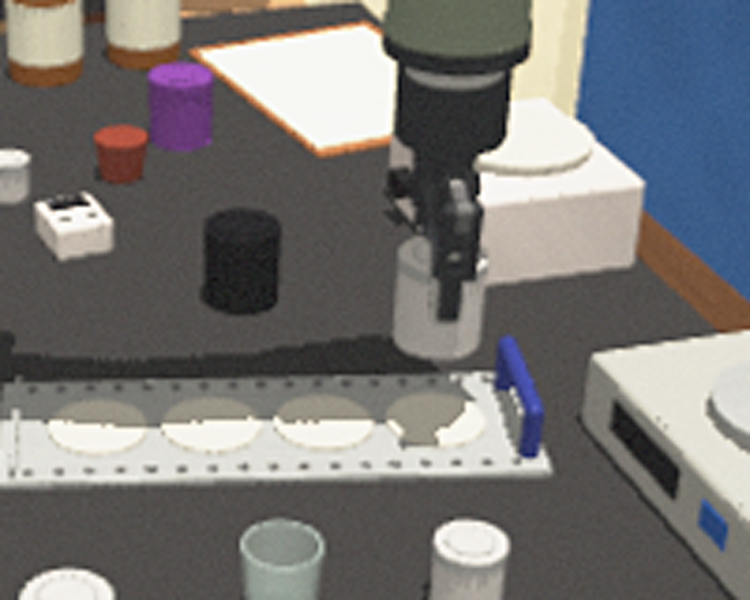

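```bash
python3 -c "
from h import *
o=monitor.observe();p=o['position'];print(p,proj('side',[p[0],p[1],p[2]-.0073]),proj('side',[p[0]+.01,p[1],p[2]-.0073]),proj('side',[.676,-.0808,.008]))"
```

```text
[ 0.67467495 -0.07338165  0.11159661] [386.13169977 198.47165828] [389.71723453 197.98728232] [385.03630656 231.36434378]
```

arm_command:
  delta_pos:
    - [0.3, -0.24, 0.08]
    - [0.5, 0, 0]
    - [0.5, 0, 0]
    - [0, 0, 0]
    - [0, 0, 0]
  rotation:
    - [-0.06, 0.1, -0.05]
    - [0, 0, 0]
    - [0, 0, 0]
    - [0, 0, 0]
    - [0, 0, 0]

```text
clock: 6.2
position: [0.6764, -0.0789, 0.0702]
tool_rot: [0.412, 1.569, 0.187]
force: [-0.5, -0.1, -3.3]
grip_width: 0.0589
```

```bash
python3 go.py .676 -.0808 .049
```

```text
t 6.2 pos [ 0.6764 -0.0789  0.0702] w 0.0589 F [-0.5 -0.1 -3.3]
units [ 0.708 -0.067 -0.   ] turn units x 0.04 tilt [-1.     0.001  0.002] q [ 0.04  0.81 -0.02  1.56  0.02  0.77  1.36]
```

arm_command:
  delta_pos:
    - [0.3, -0.07, -0.05]
    - [0.3, 0, 0]
    - [0.1, 0, 0]
    - [0, 0, 0]
    - [0, 0, 0]
  rotation:
    - [0.04, 0, 0]
    - [0, 0, 0]
    - [0, 0, 0]
    - [0, 0, 0]
    - [0, 0, 0]

```text
clock: 6.7
position: [0.6746, -0.0806, 0.0478]
tool_rot: [0.386, 1.568, 0.156]
force: [0.7, 0.0, -3.1]
grip_width: 0.0593
```

```bash
python3 go.py .676 -.0808 .0485
```

```text
t 6.7 pos [ 0.6746 -0.0806  0.0478] w 0.0593 F [ 0.7  0.  -3.1]
units [-0.022  0.004  0.048] turn units x -0.01 tilt [-1.     0.001  0.003] q [ 0.04  0.84 -0.02  1.57  0.02  0.73  1.36]
```

arm_command:
  delta_pos:
    - [0.08, 0, 0]
    - [0.05, 0, 0]
    - [0, 0, 0]
  rotation:
    - [0, 0, 0]
    - [0, 0, 0]
    - [0, 0, 0]

```text
clock: 7.0
position: [0.675, -0.0806, 0.0484]
tool_rot: [0.34, 1.567, 0.11]
force: [0.3, 0.2, -3.6]
grip_width: 0.0593
```

arm_command:
  delta_pos:
    - [0.1, 0, 0]
    - [0.1, 0, 0]
    - [0, 0, 0]
  rotation:
    - [0, 0, 0]
    - [0, 0, 0]
    - [0, 0, 0]

```text
clock: 7.3
position: [0.6759, -0.081, 0.0483]
tool_rot: [0.251, 1.564, 0.02]
force: [0.9, -0.1, -2.9]
grip_width: 0.0586
```

```bash
python3 go.py .676 -.0808 .0485; python3 -c "
from h import *
im=optics.grab_frame('side'); x,y=385,220; cv2.imwrite('pics/c.png',cv2.resize(im[y-40:y+40,x-50:x+50],(600,480),interpolation=cv2.INTER_CUBIC)[:,:,::-1])"
```

```text
t 7.3 pos [ 0.6759 -0.081   0.0483] w 0.0586 F [ 0.9 -0.1 -2.9]
units [-0.007  0.007  0.002] turn units x -0.02 tilt [-1.     0.002  0.006] q [ 0.04  0.84 -0.02  1.57  0.02  0.73  1.36]
```

View pics/c.png

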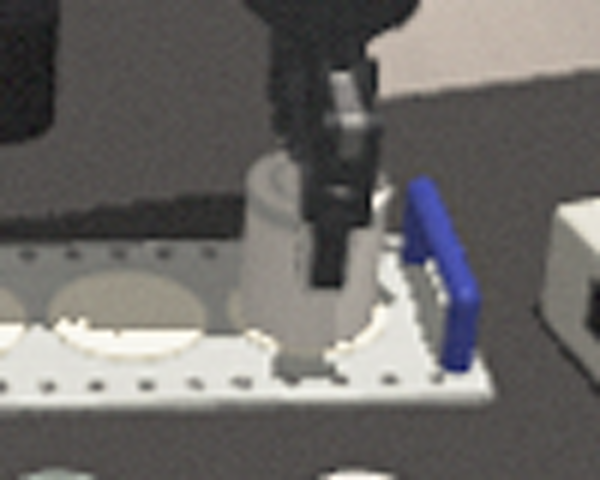

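arm_command:
  delta_pos:
    - [0, 0, 0]
    - [0, 0, 0]
    - [0, 0, 0]
    - [0, 0, 0]
    - [0, 0, 0]
    - [-0.2, 0, 0]
    - [-0.5, 0, 0]
    - [-0.8, 0, 0]
    - [-0.8, 0, 0]
    - [-0.8, 0, 0]
  rotation:
    - [0, 0, 0]
    - [0, 0, 0]
    - [0, 0, 0]
    - [0, 0, 0]
    - [0, 0, 0]
    - [0, 0, 0]
    - [0, 0, 0]
    - [0, 0, 0]
    - [0, 0, 0]
    - [0, 0, 0]
  gripper: -1

```text
clock: 8.35
position: [0.6744, -0.0809, 0.144]
tool_rot: [0.321, 1.567, 0.09]
force: [0.8, -1.4, 0.6]
grip_width: 0.0852
```

```bash
python3 go.py .367 -.2716 .13
```

```text
t 8.35 pos [ 0.6744 -0.0809  0.144 ] w 0.0852 F [ 0.8 -1.4  0.6]
units [ 0.428 -8.532 -8.524] turn units x -0.02 tilt [-1.     0.001  0.003] q [ 0.04  0.71 -0.02  1.53  0.01  0.89  1.36]
```

arm_command:
  delta_pos:
    - [0, -0.6, -0.6]
    - [0, -0.95, -0.95]
    - [0, -0.95, -0.95]
    - [0, -0.95, -0.95]
    - [0, -0.95, -0.95]
    - [0, -0.95, -0.95]
    - [0, -0.95, -0.95]
    - [0, -0.95, -0.95]
    - [0, -0.7, -0.7]
    - [0, -0.4, -0.4]
  rotation:
    - [0, 0, 0]
    - [0, 0, 0]
    - [0, 0, 0]
    - [0, 0, 0]
    - [0, 0, 0]
    - [0, 0, 0]
    - [0, 0, 0]
    - [0, 0, 0]
    - [0, 0, 0]
    - [0, 0, 0]

```text
clock: 9.35
position: [0.3678, -0.2729, 0.1559]
tool_rot: [0.066, 1.546, -0.162]
force: [1.5, 0.4, 0.1]
grip_width: 0.0852
```

```bash
python3 go.py .367 -.2716 .1; python3 -c "
from h import *
im=optics.grab_frame('top')
b=min(blobs(im,200),key=lambda b:np.hypot(*(b[1]-(357,153))))
hsv=cv2.cvtColor(im,cv2.COLOR_RGB2HSV)
cv2.imwrite('pics/d.png',cv2.resize(im[100:320,280:500],(600,600),interpolation=cv2.INTER_CUBIC)[:,:,::-1])"
```

```text
t 9.35 pos [ 0.3678 -0.2729  0.1559] w 0.0852 F [1.5 0.4 0.1]
units [ 1.861  0.033 -0.081] turn units x 0.01 tilt [-1.     0.002  0.025] q [ 0.54  0.39 -0.03  2.13  0.01  0.6   1.85]
```

View pics/d.png

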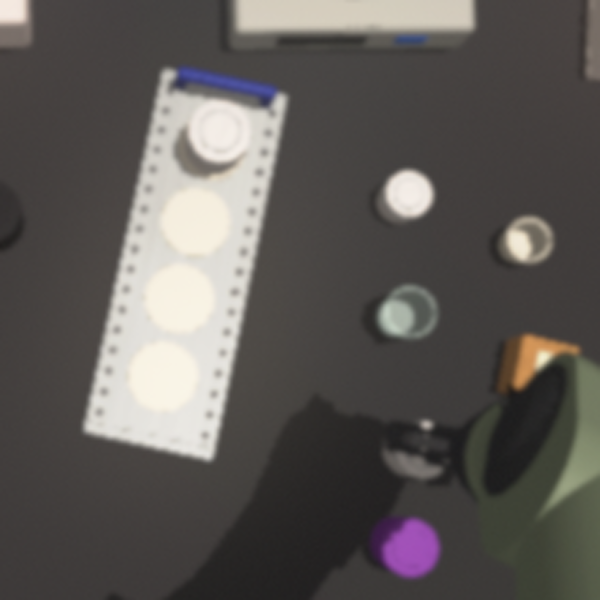

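```bash
python3 -c "
from h import *
print(proj('top',[.676,-.0808,.074]),ray('top',(360.3-.3,148.4-.3),.074))"
```

```text
[359.15092262 147.41853784] [ 0.67413727 -0.08299969]
```

arm_command:
  delta_pos:
    - [0, 0.05, 0]
    - [0.5, 0, 0]
    - [0.8, 0, 0]
    - [0.5, 0, 0]
    - [0, 0, 0]
    - [0, 0, 0]
  rotation:
    - [0, 0.24, 0]
    - [0, 0, 0]
    - [0, 0, 0]
    - [0, 0, 0]
    - [0, 0, 0]
    - [0, 0, 0]

```text
clock: 10.0
position: [0.3681, -0.2751, 0.1072]
tool_rot: [-0.304, 1.563, -0.537]
force: [-0.8, 1.0, -0.2]
grip_width: 0.0856
```

```bash
python3 go.py .367 -.2716 .032
```

```text
t 10.0 pos [ 0.3681 -0.2751  0.1072] w 0.0856 F [-0.8  1.  -0.2]
units [ 2.505  0.112 -0.08 ] turn units x -0.04 tilt [-1.    -0.002  0.007] q [ 0.53  0.49 -0.02  2.14  0.02  0.5   1.83]
```

arm_command:
  delta_pos:
    - [0.3, 0.11, -0.08]
    - [0.7, 0, 0]
    - [0.8, 0, 0]
    - [0.6, 0, 0]
    - [0.3, 0, 0]
    - [0, 0, 0]
    - [0, 0, 0]
  rotation:
    - [0, 0.05, 0]
    - [0, 0, 0]
    - [0, 0, 0]
    - [0, 0, 0]
    - [0, 0, 0]
    - [0, 0, 0]
    - [0, 0, 0]

```text
clock: 10.7
position: [0.3695, -0.2717, 0.0272]
tool_rot: [-0.475, 1.561, -0.707]
force: [-1.0, -0.2, 0.5]
grip_width: 0.0854
```

```bash
python3 go.py .367 -.2716 .032
```

```text
t 10.7 pos [ 0.3695 -0.2717  0.0272] w 0.0854 F [-1.  -0.2  0.5]
units [-0.159 -0.017 -0.081] turn units x -0.04 tilt [-1.    -0.004  0.008] q [ 0.51  0.65 -0.01  2.17  0.04  0.31  1.81]
```

arm_command:
  delta_pos:
    - [-0.15, 0, -0.08]
    - [0, 0, 0]
    - [0, 0, 0]
    - [0, 0, 0]
    - [0, 0, 0]
    - [0, 0, 0]
    - [0, 0, 0]
    - [0, 0, 0]
    - [0, 0, 0]
    - [0, 0, 0]
  rotation:
    - [0, 0, 0]
    - [0, 0, 0]
    - [0, 0, 0]
    - [0, 0, 0]
    - [0, 0, 0]
    - [0, 0, 0]
    - [0, 0, 0]
    - [0, 0, 0]
    - [0, 0, 0]
    - [0, 0, 0]
  gripper: 1

```text
clock: 11.7
position: [0.3679, -0.2717, 0.0347]
tool_rot: [-0.43, 1.558, -0.663]
force: [0.9, 0.3, -1.4]
grip_width: 0.0511
```

```bash
python3 go.py .5984 -.0626 .16
```

```text
t 11.7 pos [ 0.3679 -0.2717  0.0347] w 0.0511 F [ 0.9  0.3 -1.4]
units [-4.154  8.533  5.918] turn units x -0.04 tilt [-1.    -0.005  0.012] q [ 0.52  0.63 -0.02  2.18  0.04  0.32  1.81]
```

arm_command:
  delta_pos:
    - [-0.5, 0, 0]
    - [-0.9, 0, 0]
    - [-0.9, 0, 0]
    - [-0.9, 0.3, 0.2]
    - [-0.4, 0.8, 0.5]
    - [0, 1, 0.7]
    - [0, 1, 0.7]
    - [0, 1, 0.7]
    - [0, 1, 0.7]
    - [0, 1, 0.7]
  rotation:
    - [0, 0, 0]
    - [-0.04, 0.1, 0.04]
    - [0, 0, 0]
    - [0, 0, 0]
    - [0, 0, 0]
    - [0, 0, 0]
    - [0, 0, 0]
    - [0, 0, 0]
    - [0, 0, 0]
    - [0, 0, 0]

```text
clock: 12.7
position: [0.5337, -0.1202, 0.1471]
tool_rot: [-2.011, 1.569, -2.249]
force: [0.4, -0.4, -1.3]
grip_width: 0.0511
```

```bash
python3 go.py .5984 -.0626 .1
```

```text
t 12.7 pos [ 0.5337 -0.1202  0.1471] w 0.0511 F [ 0.4 -0.4 -1.3]
units [1.565 2.375 1.646] turn units x -0.09 tilt [-1.    -0.002 -0.001] q [ 0.13  0.53 -0.02  1.89  0.02  0.72  1.43]
```

arm_command:
  delta_pos:
    - [0, 0.9, 0.6]
    - [0, 0.7, 0.5]
    - [0, 0.4, 0.3]
    - [0.5, 0.1, 0]
    - [0.6, 0, 0]
    - [0.4, 0, 0]
    - [0, 0, 0]
    - [0, 0, 0]
  rotation:
    - [-0.09, 0, 0]
    - [0, 0, 0]
    - [0, 0, 0]
    - [0, 0, 0]
    - [0, 0, 0]
    - [0, 0, 0]
    - [0, 0, 0]
    - [0, 0, 0]

```text
clock: 13.5
position: [0.5904, -0.0643, 0.0972]
tool_rot: [-2.632, 1.566, -2.858]
force: [-0.2, 0.7, -1.7]
grip_width: 0.0514
```

```bash
python3 go.py .5984 -.0626 .0427
```

```text
t 13.5 pos [ 0.5904 -0.0643  0.0972] w 0.0514 F [-0.2  0.7 -1.7]
units [1.816 0.119 0.256] turn units x 0.03 tilt [-1.    -0.002 -0.004] q [ 0.03  0.66 -0.03  1.79  0.03  0.69  1.33]
```

arm_command:
  delta_pos:
    - [0, 0.12, 0.25]
    - [0.4, 0, 0]
    - [0.6, 0, 0]
    - [0.4, 0, 0]
    - [0, 0, 0]
    - [0, 0, 0]
  rotation:
    - [0, 0, 0]
    - [0, 0, 0]
    - [0, 0, 0]
    - [0, 0, 0]
    - [0, 0, 0]
    - [0, 0, 0]

```text
clock: 14.1
position: [0.6, -0.0636, 0.0542]
tool_rot: [-1.993, 1.569, -2.22]
force: [1.0, 0.4, -0.5]
grip_width: 0.0512
```

```bash
python3 go.py .5984 -.0626 .0427
```

```text
t 14.1 pos [ 0.6    -0.0636  0.0542] w 0.0512 F [ 1.   0.4 -0.5]
units [ 0.383  0.02  -0.06 ] turn units x 0.02 tilt [-1.    -0.002 -0.001] q [ 0.02  0.74 -0.02  1.78  0.03  0.62  1.32]
```

arm_command:
  delta_pos:
    - [0.2, 0.02, -0.05]
    - [0.2, 0, 0]
    - [0, 0, 0]
    - [0, 0, 0]
  rotation:
    - [0, 0, 0]
    - [0, 0, 0]
    - [0, 0, 0]
    - [0, 0, 0]

```text
clock: 14.5
position: [0.5993, -0.0626, 0.0426]
tool_rot: [-0.935, 1.569, -1.161]
force: [-0.1, -0.4, -2.1]
grip_width: 0.0508
```

```bash
python3 go.py .5984 -.0626 .0427
```

```text
t 14.5 pos [ 0.5993 -0.0626  0.0426] w 0.0508 F [-0.1 -0.4 -2.1]
units [-0.005 -0.006 -0.03 ] turn units x 0.02 tilt [-1.    -0.002  0.001] q [ 0.02  0.76 -0.02  1.79  0.03  0.59  1.32]
```

Nudge down slightly for contact, release, lift.

arm_command:
  delta_pos:
    - [0.08, 0, 0]
    - [0, 0, 0]
    - [0, 0, 0]
    - [0, 0, 0]
    - [0, 0, 0]
    - [-0.2, 0, 0]
    - [-0.5, 0, 0]
    - [-0.8, 0, 0]
    - [-0.8, 0, 0]
    - [-0.8, 0, 0]
  rotation:
    - [0, 0, 0]
    - [0, 0, 0]
    - [0, 0, 0]
    - [0, 0, 0]
    - [0, 0, 0]
    - [0, 0, 0]
    - [0, 0, 0]
    - [0, 0, 0]
    - [0, 0, 0]
    - [0, 0, 0]
  gripper: -1

```text
clock: 15.5
position: [0.5983, -0.0624, 0.1377]
tool_rot: [-2.192, 1.568, -2.418]
force: [0.1, -0.6, 0.5]
grip_width: 0.0854
```

```bash
python3 go.py .6175 -.2716 .13
```

```text
t 15.5 pos [ 0.5983 -0.0624  0.1377] w 0.0854 F [ 0.1 -0.6  0.5]
units [ 0.268 -6.649  2.191] turn units x 0.02 tilt [-1.    -0.002 -0.001] q [ 0.02  0.61 -0.02  1.75  0.02  0.78  1.33]
```

arm_command:
  delta_pos:
    - [0, -0.7, 0.2]
    - [0, -1, 0.32]
    - [0, -1, 0.32]
    - [0, -1, 0.33]
    - [0, -1, 0.33]
    - [0, -1, 0.33]
    - [0, -0.6, 0.2]
    - [0, -0.2, 0.1]
    - [0, 0, 0]
    - [0, 0, 0]
  rotation:
    - [0, 0, 0]
    - [0, 0, 0]
    - [0, 0, 0]
    - [0, 0, 0]
    - [0, 0, 0]
    - [0, 0, 0]
    - [0, 0, 0]
    - [0, 0, 0]
    - [0, 0, 0]
    - [0, 0, 0]

```text
clock: 16.5
position: [0.6211, -0.2713, 0.1546]
tool_rot: [0.07, 1.558, -0.153]
force: [0.2, 0.3, -0.7]
grip_width: 0.0855
```

```bash
python3 go.py .6175 -.2716 .026; python3 -c "
from h import *
im=optics.grab_frame('top')
cv2.imwrite('pics/e.png',cv2.resize(im[120:270,300:450],(600,600),interpolation=cv2.INTER_CUBIC)[:,:,::-1])
print(proj('top',[.5984,-.0626,.064]))"
```

```text
t 16.5 pos [ 0.6211 -0.2713  0.1546] w 0.0855 F [ 0.2  0.3 -0.7]
units [ 4.286 -0.041 -0.172] turn units x 0.06 tilt [-1.     0.001  0.013] q [ 0.34  0.69 -0.02  1.54  0.02  0.9   1.66]
[352.58886329 177.1393597 ]
```

View pics/e.png

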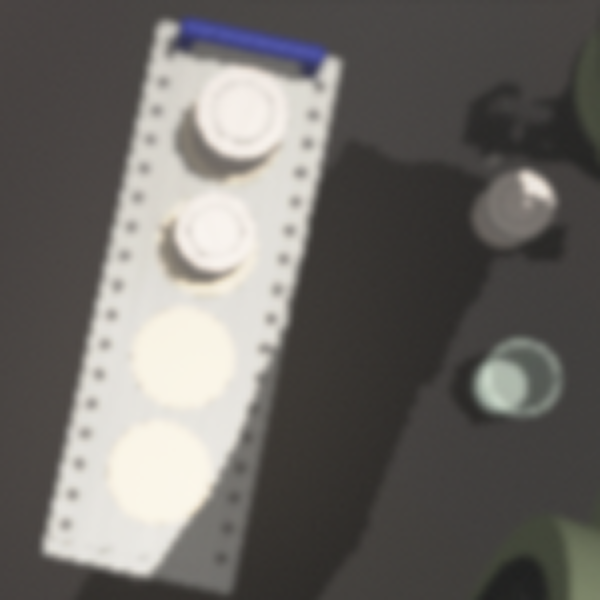

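arm_command:
  delta_pos:
    - [0.4, -0.04, -0.17]
    - [0.6, 0, 0]
    - [0.6, 0, 0]
    - [0.3, 0, 0]
    - [0, 0, 0]
    - [0, 0, 0]
  rotation:
    - [0.06, 0.12, 0]
    - [0, 0, 0]
    - [0, 0, 0]
    - [0, 0, 0]
    - [0, 0, 0]
    - [0, 0, 0]

```text
clock: 17.15
position: [0.6154, -0.2644, 0.0934]
tool_rot: [2.501, 1.565, 2.279]
force: [-1.0, 0.2, 0.1]
grip_width: 0.0853
```

```bash
python3 go.py .6175 -.2716 .026
```

```text
t 17.15 pos [ 0.6154 -0.2644  0.0934] w 0.0853 F [-1.   0.2  0.1]
units [ 2.244 -0.225  0.13 ] turn units x 0.06 tilt [-1.     0.003 -0.004] q [ 0.33  0.77 -0.03  1.58  0.02  0.8   1.65]
```

arm_command:
  delta_pos:
    - [0.1, -0.22, 0.13]
    - [0.5, 0, 0]
    - [0.7, 0, 0]
    - [0.6, 0, 0]
    - [0.25, 0, 0]
    - [0, 0, 0]
    - [0, 0, 0]
  rotation:
    - [0.06, 0, 0]
    - [0, 0, 0]
    - [0, 0, 0]
    - [0, 0, 0]
    - [0, 0, 0]
    - [0, 0, 0]
    - [0, 0, 0]

```text
clock: 17.85
position: [0.6189, -0.2734, 0.0263]
tool_rot: [1.899, 1.568, 1.668]
force: [-0.3, 0.7, 0.1]
grip_width: 0.0853
```

```bash
python3 go.py .6175 -.2716 .026
```

```text
t 17.85 pos [ 0.6189 -0.2734  0.0263] w 0.0853 F [-0.3  0.7  0.1]
units [ 0.011  0.048 -0.058] turn units x -0.02 tilt [-1.     0.002 -0.001] q [ 0.34  0.87 -0.02  1.58  0.02  0.7   1.65]
```

arm_command:
  delta_pos:
    - [0, 0.05, -0.05]
    - [0, 0, 0]
    - [0, 0, 0]
    - [0, 0, 0]
    - [0, 0, 0]
    - [0, 0, 0]
    - [0, 0, 0]
    - [0, 0, 0]
    - [0, 0, 0]
    - [0, 0, 0]
  rotation:
    - [0, 0, 0]
    - [0, 0, 0]
    - [0, 0, 0]
    - [0, 0, 0]
    - [0, 0, 0]
    - [0, 0, 0]
    - [0, 0, 0]
    - [0, 0, 0]
    - [0, 0, 0]
    - [0, 0, 0]
  gripper: 1

```text
clock: 18.85
position: [0.6188, -0.2718, 0.0289]
tool_rot: [0.733, 1.568, 0.502]
force: [0.6, -0.1, -0.7]
grip_width: 0.0431
```

```bash
python3 go.py .5203 -.0448 .15
```

```text
t 18.85 pos [ 0.6188 -0.2718  0.0289] w 0.0431 F [ 0.6 -0.1 -0.7]
units [-4.036  6.623 -4.919] turn units x -0.02 tilt [-1.     0.002  0.002] q [ 0.34  0.86 -0.02  1.58  0.02  0.7   1.65]
```

arm_command:
  delta_pos:
    - [-0.5, 0, 0]
    - [-0.9, 0, 0]
    - [-0.9, 0, 0]
    - [-0.9, 0.3, -0.4]
    - [-0.4, 0.8, -0.7]
    - [0, 1, -0.8]
    - [0, 1, -0.8]
    - [0, 1, -0.75]
    - [0, 0.9, -0.6]
    - [0, 0.6, -0.4]
  rotation:
    - [0, 0, 0]
    - [0, 0, 0]
    - [0, 0, 0]
    - [0, 0, 0]
    - [0, 0, 0]
    - [0, 0, 0]
    - [0, 0, 0]
    - [0, 0, 0]
    - [0, 0, 0]
    - [0, 0, 0]

```text
clock: 19.85
position: [0.525, -0.0752, 0.1507]
tool_rot: [0.154, 1.559, -0.083]
force: [-0.1, 0.2, -1.9]
grip_width: 0.0431
```

```bash
python3 go.py .5203 -.0448 .09
```

```text
t 19.85 pos [ 0.525  -0.0752  0.1507] w 0.0431 F [-0.1  0.2 -1.9]
units [ 2.022  0.945 -0.414] turn units x -0.08 tilt [-1.     0.002  0.011] q [ 0.05  0.5  -0.03  1.94  0.02  0.69  1.34]
```

arm_command:
  delta_pos:
    - [0, 0.6, -0.25]
    - [0.3, 0.2, -0.05]
    - [0.6, 0, 0]
    - [0.6, 0, 0]
    - [0.3, 0, 0]
    - [0, 0, 0]
    - [0, 0, 0]
  rotation:
    - [-0.08, 0.08, 0]
    - [0, 0, 0]
    - [0, 0, 0]
    - [0, 0, 0]
    - [0, 0, 0]
    - [0, 0, 0]
    - [0, 0, 0]

```text
clock: 20.55
position: [0.5234, -0.0473, 0.0996]
tool_rot: [0.298, 1.561, 0.072]
force: [-0.1, 1.1, -0.7]
grip_width: 0.043
```

```bash
python3 go.py .5203 -.0448 .037
```

```text
t 20.55 pos [ 0.5234 -0.0473  0.0996] w 0.043 F [-0.1  1.1 -0.7]
units [ 2.086  0.053 -0.139] turn units x 0.03 tilt [-1.     0.003  0.01 ] q [ 0.    0.57 -0.03  1.98  0.03  0.57  1.29]
```

arm_command:
  delta_pos:
    - [0.3, 0.05, -0.13]
    - [0.5, 0, 0]
    - [0.6, 0, 0]
    - [0.3, 0, 0]
    - [0, 0, 0]
    - [0, 0, 0]
  rotation:
    - [0, 0.08, 0]
    - [0, 0, 0]
    - [0, 0, 0]
    - [0, 0, 0]
    - [0, 0, 0]
    - [0, 0, 0]

```text
clock: 21.15
position: [0.521, -0.0452, 0.0484]
tool_rot: [0.816, 1.566, 0.589]
force: [-0.5, 0.1, -0.9]
grip_width: 0.0428
```

```bash
python3 go.py .5203 -.0448 .037
```

```text
t 21.15 pos [ 0.521  -0.0452  0.0484] w 0.0428 F [-0.5  0.1 -0.9]
units [ 0.38   0.007 -0.026] turn units x 0.01 tilt [-1.     0.004  0.004] q [-0.    0.66 -0.03  2.    0.04  0.47  1.29]
```

arm_command:
  delta_pos:
    - [0.2, 0, -0.02]
    - [0.2, 0, 0]
    - [0, 0, 0]
    - [0, 0, 0]
  rotation:
    - [0, 0, 0]
    - [0, 0, 0]
    - [0, 0, 0]
    - [0, 0, 0]

```text
clock: 21.55
position: [0.5212, -0.0451, 0.0369]
tool_rot: [0.646, 1.564, 0.418]
force: [-0.2, -0.1, -1.6]
grip_width: 0.0431
```

```bash
python3 go.py .5203 -.0448 .037
```

```text
t 21.55 pos [ 0.5212 -0.0451  0.0369] w 0.0431 F [-0.2 -0.1 -1.6]
units [-0.004  0.002 -0.032] turn units x 0.01 tilt [-1.     0.004  0.006] q [-0.    0.69 -0.03  2.01  0.04  0.44  1.28]
```

arm_command:
  delta_pos:
    - [0.08, 0, 0]
    - [0, 0, 0]
    - [0, 0, 0]
    - [0, 0, 0]
    - [0, 0, 0]
    - [-0.2, 0, 0]
    - [-0.5, 0, 0]
    - [-0.8, 0, 0]
    - [-0.9, 0, 0]
    - [-0.9, 0, 0]
  rotation:
    - [0, 0, 0]
    - [0, 0, 0]
    - [0, 0, 0]
    - [0, 0, 0]
    - [0, 0, 0]
    - [0, 0, 0]
    - [0, 0, 0]
    - [0, 0, 0]
    - [0, 0, 0]
    - [0, 0, 0]
  gripper: -1

```text
clock: 22.55
position: [0.519, -0.0453, 0.1357]
tool_rot: [1.225, 1.567, 0.997]
force: [-0.3, -0.3, -0.4]
grip_width: 0.0854
```

```bash
python3 go.py .4569 .381 .13
```

```text
t 22.55 pos [ 0.519  -0.0453  0.1357] w 0.0854 F [-0.3 -0.3 -0.4]
units [ 0.228 13.375 -5.222] turn units x 0.01 tilt [-1.     0.003  0.001] q [ 0.    0.51 -0.03  1.97  0.02  0.66  1.3 ]
```

arm_command:
  delta_pos:
    - [0, 0.7, -0.25]
    - [0, 1, -0.4]
    - [0, 1, -0.4]
    - [0, 1, -0.4]
    - [0, 1, -0.4]
    - [0, 1, -0.4]
    - [0, 1, -0.4]
    - [0, 1, -0.4]
    - [0, 1, -0.4]
    - [0, 1, -0.4]
  rotation:
    - [0, 0, 0]
    - [0, 0, 0]
    - [0, 0, 0]
    - [0, 0, 0]
    - [0, 0, 0]
    - [0, 0, 0]
    - [0, 0, 0]
    - [0, 0, 0]
    - [0, 0, 0]
    - [0, 0, 0]

```text
clock: 23.55
position: [0.4743, 0.2709, 0.1459]
tool_rot: [0.449, 1.557, 0.212]
force: [0.3, -0.1, -0.1]
grip_width: 0.0854
```

```bash
python3 go.py .4569 .381 .13
```

```text
t 23.55 pos [0.4743 0.2709 0.1459] w 0.0854 F [ 0.3 -0.1 -0.1]
units [ 0.534  3.428 -1.431] turn units x -0.08 tilt [-1.     0.006  0.013] q [-0.61  0.52 -0.03  1.91  0.03  0.7   0.68]
```

arm_command:
  delta_pos:
    - [0, 1, -0.4]
    - [0, 1, -0.4]
    - [0.2, 0.7, -0.3]
    - [0.2, 0.3, -0.1]
    - [0, 0.1, 0]
    - [0, 0, 0]
    - [0, 0, 0]
    - [0, 0, 0]
  rotation:
    - [-0.08, 0.08, 0]
    - [0, 0, 0]
    - [0, 0, 0]
    - [0, 0, 0]
    - [0, 0, 0]
    - [0, 0, 0]
    - [0, 0, 0]
    - [0, 0, 0]

```text
clock: 24.35
position: [0.4592, 0.3748, 0.1367]
tool_rot: [0.978, 1.562, 0.752]
force: [0.5, -0.1, 0.4]
grip_width: 0.0855
```

```bash
python3 go.py .4569 .381 .018; python3 -c "
from h import *
im=optics.grab_frame('side')
cv2.imwrite('pics/f.png',cv2.resize(im[110:260,230:430],(800,600),interpolation=cv2.INTER_CUBIC)[:,:,::-1])"
```

```text
t 24.35 pos [0.4592 0.3748 0.1367] w 0.0855 F [ 0.5 -0.1  0.4]
units [ 3.956  0.156 -0.139] turn units x 0.03 tilt [-1.     0.007  0.005] q [-0.76  0.6  -0.03  1.79  0.03  0.75  0.54]
```

View pics/f.png

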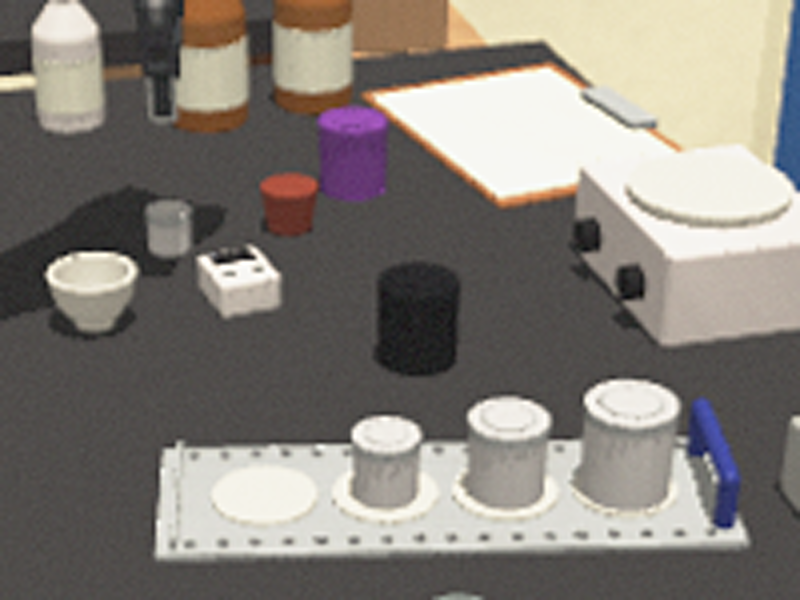

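arm_command:
  delta_pos:
    - [0.3, 0.15, -0.14]
    - [0.7, 0, 0]
    - [0.7, 0, 0]
    - [0.6, 0, 0]
    - [0.2, 0, 0]
    - [0, 0, 0]
    - [0, 0, 0]
  rotation:
    - [0, 0.05, -0.06]
    - [0, 0, 0]
    - [0, 0, 0]
    - [0, 0, 0]
    - [0, 0, 0]
    - [0, 0, 0]
    - [0, 0, 0]

```text
clock: 25.1
position: [0.4563, 0.3802, 0.0582]
tool_rot: [2.871, 1.57, 2.643]
force: [0.7, 0.0, 0.7]
grip_width: 0.0851
```

```bash
python3 go.py .4569 .381 .021
```

```text
t 25.1 pos [0.4563 0.3802 0.0582] w 0.0851 F [0.7 0.  0.7]
units [1.24  0.031 0.015] turn units x 0.0 tilt [-1.     0.    -0.001] q [-0.77  0.72 -0.03  1.81  0.04  0.61  0.52]
```

arm_command:
  delta_pos:
    - [0.3, 0.03, 0]
    - [0.5, 0, 0]
    - [0.35, 0, 0]
    - [0.1, 0, 0]
    - [0, 0, 0]
    - [0, 0, 0]
  rotation:
    - [0, 0, 0]
    - [0, 0, 0]
    - [0, 0, 0]
    - [0, 0, 0]
    - [0, 0, 0]
    - [0, 0, 0]

```text
clock: 25.7
position: [0.457, 0.3817, 0.0186]
tool_rot: [1.706, 1.569, 1.478]
force: [-0.1, 0.2, -0.0]
grip_width: 0.0852
```

```bash
python3 go.py .4569 .381 .021
```

```text
t 25.7 pos [0.457  0.3817 0.0186] w 0.0852 F [-0.1  0.2 -0. ]
units [-0.08  -0.023  0.002] turn units x -0.0 tilt [-1.     0.002 -0.   ] q [-0.77  0.79 -0.03  1.81  0.04  0.54  0.51]
```

arm_command:
  delta_pos:
    - [-0.1, 0, 0]
    - [0, 0, 0]
    - [0, 0, 0]
    - [0, 0, 0]
    - [0, 0, 0]
    - [0, 0, 0]
    - [0, 0, 0]
    - [0, 0, 0]
    - [0, 0, 0]
    - [0, 0, 0]
  rotation:
    - [0, 0, 0]
    - [0, 0, 0]
    - [0, 0, 0]
    - [0, 0, 0]
    - [0, 0, 0]
    - [0, 0, 0]
    - [0, 0, 0]
    - [0, 0, 0]
    - [0, 0, 0]
    - [0, 0, 0]
  gripper: 1

```text
clock: 26.7
position: [0.4576, 0.3821, 0.0233]
tool_rot: [1.336, 1.567, 1.107]
force: [0.0, -0.0, -0.6]
grip_width: 0.0347
```

```bash
python3 go.py .4426 -.0265 .15
```

```text
t 26.7 pos [0.4576 0.3821 0.0233] w 0.0347 F [ 0.  -0.  -0.6]
units [ -4.267 -13.364   2.608] turn units x -0.0 tilt [-1.     0.003  0.001] q [-0.77  0.78 -0.03  1.81  0.04  0.55  0.51]
```

Place z = 0.0313.

arm_command:
  delta_pos:
    - [-0.5, 0, 0]
    - [-0.9, 0, 0]
    - [-0.9, 0, 0]
    - [-0.9, -0.3, 0.1]
    - [-0.4, -0.8, 0.2]
    - [0, -1, 0.2]
    - [0, -1, 0.2]
    - [0, -1, 0.2]
    - [0, -1, 0.2]
    - [0, -1, 0.2]
  rotation:
    - [0, 0, 0]
    - [0, 0, 0]
    - [0, 0, 0]
    - [0, 0, 0]
    - [0, 0, 0]
    - [0, 0, 0]
    - [0, 0, 0]
    - [0, 0, 0]
    - [0, 0, 0]
    - [0, 0, 0]

```text
clock: 27.7
position: [0.4539, 0.193, 0.1444]
tool_rot: [1.07, 1.559, 0.847]
force: [0.5, -0.5, -0.8]
grip_width: 0.0346
```

arm_command:
  delta_pos:
    - [0, -1, 0.2]
    - [0, -1, 0.2]
    - [0, -1, 0.2]
    - [0, -1, 0.2]
    - [0, -1, 0.2]
    - [0, -0.8, 0.1]
    - [0, -0.4, 0]
    - [0, 0, 0]
  rotation:
    - [0, 0, 0]
    - [0, 0, 0]
    - [0, 0, 0]
    - [0, 0, 0]
    - [0, 0, 0]
    - [0, 0, 0]
    - [0, 0, 0]
    - [0, 0, 0]

```text
clock: 28.5
position: [0.4445, -0.007, 0.1506]
tool_rot: [0.757, 1.552, 0.529]
force: [0.6, 1.7, 0.4]
grip_width: 0.0351
```

```bash
python3 go.py .4426 -.0265 .08
```

```text
t 28.5 pos [ 0.4445 -0.007   0.1506] w 0.0351 F [0.6 1.7 0.4]
units [ 2.347 -0.678  0.054] turn units x 0.01 tilt [-1.     0.013  0.014] q [-0.08  0.38 -0.04  2.16  0.01  0.58  1.21]
```

arm_command:
  delta_pos:
    - [0, -0.6, 0]
    - [0.4, 0, 0]
    - [0.7, 0, 0]
    - [0.7, 0, 0]
    - [0.3, 0, 0]
    - [0, 0, 0]
    - [0, 0, 0]
  rotation:
    - [0, 0.13, -0.12]
    - [0, 0, 0]
    - [0, 0, 0]
    - [0, 0, 0]
    - [0, 0, 0]
    - [0, 0, 0]
    - [0, 0, 0]

```text
clock: 29.2
position: [0.442, -0.0233, 0.0884]
tool_rot: [-0.044, 1.569, -0.267]
force: [0.2, 0.0, -0.0]
grip_width: 0.035
```

```bash
python3 go.py .4426 -.0265 .0313
```

```text
t 29.2 pos [ 0.442  -0.0233  0.0884] w 0.035 F [ 0.2  0.  -0. ]
units [ 1.902 -0.1    0.04 ] turn units x 0.06 tilt [-1.    -0.     0.001] q [-0.06  0.51 -0.03  2.19  0.03  0.44  1.23]
```

arm_command:
  delta_pos:
    - [0.3, -0.1, 0.04]
    - [0.5, 0, 0]
    - [0.5, 0, 0]
    - [0.2, 0, 0]
    - [0, 0, 0]
    - [0, 0, 0]
  rotation:
    - [0.06, 0, 0]
    - [0, 0, 0]
    - [0, 0, 0]
    - [0, 0, 0]
    - [0, 0, 0]
    - [0, 0, 0]

```text
clock: 29.8
position: [0.4449, -0.0273, 0.0439]
tool_rot: [0.158, 1.564, -0.073]
force: [0.1, 0.9, -0.4]
grip_width: 0.0355
```

```bash
python3 go.py .4426 -.0265 .0313
```

```text
t 29.8 pos [ 0.4449 -0.0273  0.0439] w 0.0355 F [ 0.1  0.9 -0.4]
units [ 0.42   0.007 -0.084] turn units x -0.02 tilt [-1.     0.001  0.007] q [-0.06  0.61 -0.02  2.2   0.04  0.33  1.23]
```

arm_command:
  delta_pos:
    - [0.2, 0, -0.08]
    - [0.2, 0, 0]
    - [0, 0, 0]
    - [0, 0, 0]
  rotation:
    - [0, 0.05, 0]
    - [0, 0, 0]
    - [0, 0, 0]
    - [0, 0, 0]

```text
clock: 30.2
position: [0.4432, -0.0267, 0.0321]
tool_rot: [0.513, 1.567, 0.282]
force: [-0.2, 0.4, -1.3]
grip_width: 0.0346
```

```bash
python3 go.py .4426 -.0265 .0313
```

```text
t 30.2 pos [ 0.4432 -0.0267  0.0321] w 0.0346 F [-0.2  0.4 -1.3]
units [ 0.027  0.002 -0.021] turn units x -0.02 tilt [-1.     0.002  0.003] q [-0.06  0.63 -0.02  2.2   0.04  0.3   1.23]
```

arm_command:
  delta_pos:
    - [0.1, 0, 0]
    - [0, 0, 0]
    - [0, 0, 0]
    - [0, 0, 0]
    - [0, 0, 0]
    - [-0.2, 0, 0]
    - [-0.5, 0, 0]
    - [-0.8, 0, 0]
    - [-0.9, 0, 0]
    - [-0.9, 0, 0]
  rotation:
    - [0, 0, 0]
    - [0, 0, 0]
    - [0, 0, 0]
    - [0, 0, 0]
    - [0, 0, 0]
    - [0, 0, 0]
    - [0, 0, 0]
    - [0, 0, 0]
    - [0, 0, 0]
    - [0, 0, 0]
  gripper: -1

```text
clock: 31.2
position: [0.4412, -0.0268, 0.1303]
tool_rot: [3.033, 1.569, 2.803]
force: [0.3, 0.0, -0.0]
grip_width: 0.0853
```

arm_command:
  delta_pos:
    - [-0.6, 0.6, 0]
    - [-0.3, 1, 0]
    - [0, 1, 0]
    - [0, 1, 0]
    - [0, 1, 0]
    - [0, 1, 0]
    - [0, 0.6, 0]
    - [0, 0, 0]
    - [0, 0, 0]
    - [0, 0, 0]
  rotation:
    - [0, 0, 0]
    - [0, 0, 0]
    - [0, 0, 0]
    - [0, 0, 0]
    - [0, 0, 0]
    - [0, 0, 0]
    - [0, 0, 0]
    - [0, 0, 0]
    - [0, 0, 0]
    - [0, 0, 0]

```text
clock: 32.2
position: [0.4859, 0.1597, 0.1679]
tool_rot: [0.522, 1.563, 0.288]
force: [-0.3, 0.5, -0.3]
grip_width: 0.0855
```

```bash
python3 -c "
from h import *
im=optics.grab_frame('top'); s=optics.grab_frame('side')
a=cv2.resize(im[125:275,290:410],(400,500),interpolation=cv2.INTER_CUBIC);b=cv2.resize(s[180:270,250:430],(400,200),interpolation=cv2.INTER_CUBIC)
b=cv2.copyMakeBorder(b,0,300,0,0,0)
cv2.imwrite('pics/g.png',np.hstack([a,b])[:,:,::-1])
for h,(x,y) in ((.066,(.6759,-.0808)),(.056,(.5984,-.0626)),(.046,(.5203,-.0448)),(.036,(.4426,-.0265))):
    p=proj('top',[x,y,h+.008]); print(((p-(290,125)+.5)*400/120).round(0))
print(monitor.observe()['position'],monitor.observe()['force'])"
```

```text
[232.  77.]
[210. 175.]
[189. 275.]
[167. 374.]
[0.4860672  0.15946911 0.16786225] [-0.05472426 -0.02906102 -0.15044435]
```

View pics/g.png

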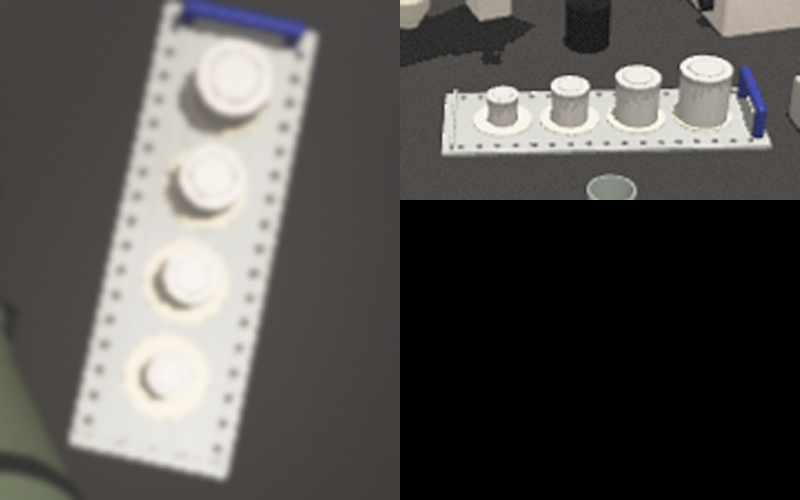

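The picture shows all four tins upright on their discs. The lid centres at about (233,79), (213,178), (190,277) and (168,376) match the expected (232,77), (210,175), (189,275) and (167,374), which is within about 3 mm.

```bash
python3 -c "
from workcell import bot; print(bot.job_done())"
```

```text
the job is handed in; nothing more can be done
None
```

All four tins are standing on the tray discs in size order, with the largest beside the blue handle and the smallest at the far end. I handed the job in at about 32 s of the 102 s allowed; the hand-in reports no verdict.

In the last top and side pictures each tin stands upright on its disc, and the lid centres are within about 3 mm of where they should be (the limit is 14 mm). The gripper was open and clear of everything, with force readings near zero. I judged "at rest" from the pictures and did not measure tin speeds. No check failed or disagreed.

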